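Turn over the upside-down relay and set it against the stop bar

ROBOT

A 7-joint arm with a two-finger parallel gripper is mounted at the origin on a cart in front of the work surface, level with it; the furniture and walls round the work are solid. World frame = base frame: x ahead of the robot, y to its left, z up, the work surface at z = 0. Lengths are in m, angles in rad, forces in N, time in s.
With the tool pointing down it reaches from about 0.4 to 0.85 m from the base axis. Payload 4.5 kg.
Tool frame: the origin (TCP) lies at the very end of the fingers, on their centre line; the grasp point (between the pads) lies 19 mm behind it (grip_point_offset is the distance from the TCP to the grasp point, in m); z points along the fingers, y is the line along which they close (so a half turn about z gives the same grasp; the last joint's range is limited). The gripper opens to 88 mm and grips with 3 to 60 N. Pads are 18 mm wide; open, the fingers measure 123 mm over their backs; the gripper's body (75 mm by 187 mm) begins 45 mm behind the grasp point.
Start: joints at [0.034, 0.689, -0.195, 1.565, 0.157, 0.902, -0.215], TCP at [0.625, 0, 0.216] pointing down, gripper open.
Joint ranges: [-3.01, 3.01], [-0.46, 2.08], [-1.47, 1.51], [0.13, 2.56], [-1, 4.14], [0.04, 2.09], [-2.66, 2.66]. Speed limits (rad/s): [2.57, 2.57, 3.14, 3.14, 3.14, 3.14, 3.14].

INTERFACE

Orientations are given as a unit quaternion [x, y, z, w].
In Python, from plant import get_state, snapshot, camera_params, finish_job, grip_point_offset gives the robot as it stands.
- The arm moves only by the shell command python3 -m handwheel 'ROWS' [FORCE]. ROWS is a JSON list of rows, 1 to 10 of them, each of 7 numbers: the opening from 0.0 (shut) to 1.0 (fully open), then dx, dy, dz in m, then a rotation vector rx, ry, rz in rad; each row is the pose to reach, as a shift and turn from the pose commanded when the command began, along the tool's axes at that moment; what a row does not reach only later rows make up. A row lasts 1/10 s, in which the tool goes at most 0.05 m and 0.15 rad, less where a joint would pass 70% of its speed; a pose out of reach is approached as far as the arm can. The fingers move at their own pace and stop on an object; FORCE is the grip in N (left out, the last holds). Time passes only in rows, so rows that do not move let the fingers close. It prints the time, the measured TCP pose, the force, the opening and the grip force at its end.
- get_state(): the state, without advancing time (a new reading comes with each control period).
- snapshot(name): name is "scene" or "side" or "wrist"; returns (picture, depth): 420x560x3 uint8, red, green, blue; 420x560 float32, m along the optical axis (not along the pixel's ray), 0 where there is no reading.
- camera_params(name): a dict with "fx", "fy", "cx", "cy" (pixels), "rvec" (rotation vector, rad) and "tvec" (3), from world to camera coordinates, as OpenCV has them. Camera axes: x right, y down, z forward; pixel columns grow to the right and rows downward; lengths in m; the calibration is good to about 2 mm. The wrist camera is an equidistant fisheye: a pixel r from the principal point sees the ray r / f radians off the axis. A picture is of the moment at which its call begins: read the wrist's pose just before it. camera_params takes no time and is no camera call; for the wrist camera it gives the pose at the moment of the call.
- finish_job(): hands the job in; it is judged then, once.
The state is a dict: "clock": time; "q": joint angles; "qd": joint speeds; "joint_torque": joint torques, N m; "tool_pos": TCP position; "eef_rot": TCP orientation; "contact_force": force on the tool from outside, world axes, zero at the start; "moment": the same for the moment, N m; "opening": opening from 0.0 (shut) to 1.0 (fully open); "finger_force": force on a finger pad.
Only numpy, scipy, OpenCV 4.12 (cv2) and the standard library are available. Lean on these libraries where they do the work, as an engineer would, in place of code of your own. Each camera call takes 0.05 s, during which the arm holds its last target. There are 200 camera calls.

TASK

One of the two relays has come upside down, with its bare metal base plate showing on top. Turn that one over and set it on the mounting plate, terminals up and base plate down, then push it square so that one of its long sides lies flush against the stop bar, centred on the bar's middle screw to within about a centimetre. Set it down, do not drop it, and leave the other relay, the jar and the little carton where they are.

Things in the scene. Friction and masses are not known exactly. Their poses are not given: they have to be found in the camera images.
- relay: The relay to turn over: a loose block 58 x 45 x 28 mm (own x, y, z), about 0.12 kg, origin at its centre. Own +z points out of the terminal side (black plastic, screw terminals between barriers, flat enough to lie on); -z is the bare aluminium base plate. It can stand on its flat 45 x 28 mm ends. Starts own z down on the desk pad (z = 0), long axis within 35 degrees of world y.
- spare_relay: The other relay, identical, origin at its centre, lying the right way up (terminals up), 10 to 16 cm from the first along x: either of the two may be the one nearer the robot. Stays where it is.
- plate: Aluminium mounting plate fixed to the bench, 130 x 140 x 10 mm (own x, y, z), origin at the centre of its underside on the desk pad. Along its far edge (own +x), over the full 140 mm of y, a steel stop bar 10 mm wide rises 12 mm above the plate's top, with three screws in its top, the middle one at y = 0. Yaw -0.6 to 0 rad.
- bar_face (a point): Middle of the bar's straight face towards the robot, at the height of the plate's top (10 mm above the desk pad), 55 mm from the plate's origin along its x. Axes as the plate's: +x into the bar, y along it. A relay flush by a long side has its centre at x = -22.5 mm, z = 14 mm in this frame.
- flux_jar: Bystander: white screw-top jar, 36 mm across and 39 mm high, origin at the centre of its foot, loose, behind the relays and the plate. Above the back of the bench (x over 0.70) a fixed shelf rail hangs 0.45 m up.
- parts_carton: Bystander: little carton lying flat, 34 x 52 x 14 mm, origin at the centre of its underside, loose, left of the relays. Behind it a clear tub is fixed, 66 mm high (78 mm with the blue board on it), spanning about x 0.49 to 0.63, y 0.02 to 0.21.
There are look-alikes about, which are no part of the job. Leave any blue or purple look-alike of the relay alone.

How it is judged:
At the end, for the whole second after the job is handed in: The relay that was upside down rests on the plate, terminals up (level within 3.4 degrees), a long side flush against the stop bar (gap under 2 mm, parallel within 2.9 degrees), centred along the bar within 12 mm, released and still (angle between relay's own z axis and vertical below 0.06 rad and z of relay in the frame of bar_face between 0.011 and 0.017 m and x of relay in the frame of bar_face between -0.0245 and -0.0205 m and y of relay in the frame of bar_face between -0.012 and 0.012 m and angle between the x axis of relay and the y axis of plate, either way round below 0.05 rad and linear speed of relay below 0.01 m/s); the robot touches nothing.
It fails at once if the relay is dropped or flung: it moves faster than 0.6 m/s (a fall of about 2 cm) while the fingers do not touch it (linear speed of relay above 0.6 m/s and contact force between the fingers and relay below 0.05 N).
It fails at once if the other relay is moved by more than 15 mm (distance of spare_relay from where it was at the start of the episode above 0.015 m).
It fails at once if the jar is moved by more than 20 mm (distance of flux_jar from where it was at the start of the episode above 0.02 m).
It fails at once if the carton is moved by more than 20 mm (distance of parts_carton from where it was at the start of the episode above 0.02 m).
It also fails if it takes over 64 s, if anything falls off the work surface, if the arm or the gripper's body presses on something with over 40 N, if the wrist force passes 120 N, or if a joint passes its speed limit or range.

## Working session

There is one attempt and no reset: what is moved stays moved. The work goes in short steps, Python scripts to look and compute and a shell command to move; the robot and the scene stay as the last step left them, time stands still between calls to the robot, and variables do not carry over. Pictures are saved under pics/ and viewed, at most 14 in all, crops included, and the job is handed in when it is done.

```bash
ls; mkdir -p pics; python3 - <<'E'
from plant import *
import cv2,numpy as np
print(get_state())
a,d=snapshot("scene");b,e=snapshot("side")
np.savez("s0.npz",a=a,d=d,b=b,e=e)
cv2.imwrite("pics/a.png",a[:,:,::-1]);cv2.imwrite("pics/b.png",b[:,:,::-1])
for n in("scene","side","wrist"):print(camera_params(n))
print(grip_point_offset)
E
```

```text
pics
{'clock': 0.0, 'q': array([ 0.03380756,  0.6899788 , -0.19449067,  1.56636533,  0.15728987,
        0.90249184, -0.21509126]), 'qd': array([ 0.00057777, -0.00058126,  0.00027605, -0.00134065,  0.00027322,
       -0.00246882,  0.00094613]), 'joint_torque': array([ 3.38560185e-04, -5.27571630e+01, -1.26686912e+00, -1.53434461e+01,
       -5.26333472e-02,  6.56995355e-03,  1.65937727e-04]), 'tool_pos': array([ 6.24313436e-01, -6.85356770e-05,  2.14707039e-01]), 'eef_rot': array([ 7.07083876e-01,  7.07129078e-01, -7.03888596e-04, -6.03364735e-04]), 'contact_force': array([0.44026703, 0.20942956, 0.2053494 ]), 'moment': array([ 0.02286717,  0.03221994, -0.00560434]), 'finger_force': 0.0, 'opening': 1.0010457614060932}
{'fx': 509.06214656976385, 'fy': 509.06214656976385, 'cx': 285.62634288640356, 'cy': 208.06064782063194, 'rvec': array([ 0.7068523 , -2.71569182,  0.97484328]), 'tvec': array([0.5209994 , 0.20065608, 1.54406215])}
{'fx': 491.02829019803283, 'fy': 491.02829019803283, 'cx': 267.4609818405141, 'cy': 204.15477009769435, 'rvec': array([ 2.14412632, -0.50488763,  0.27167261]), 'tvec': array([-0.46199924,  0.23031779,  1.05799412])}
{'fx': 325.19226210127806, 'fy': 325.19226210127806, 'cx': 275.37275502935046, 'cy': 206.99952207172703, 'rvec': array([-2.85218649e+00,  1.01256345e-03,  1.98354637e-03]), 'tvec': array([-0.62469952, -0.0391786 ,  0.39040667])}
0.0187
```

View pics/a.png

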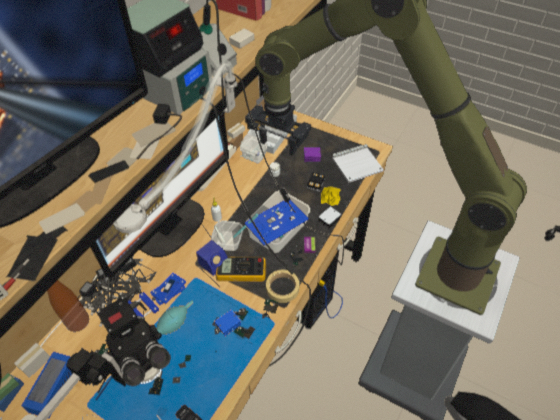

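View pics/b.png

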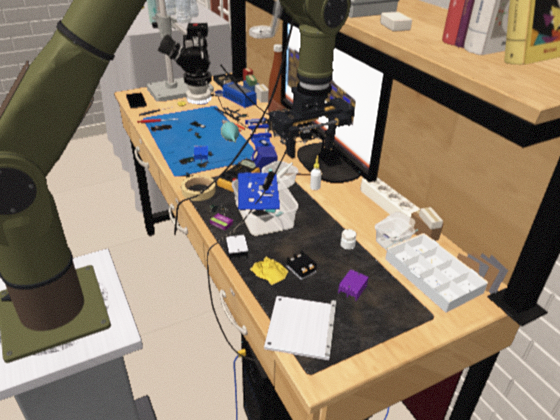

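```bash
cat > h.py <<'E'
from plant import *
import cv2,numpy as np
from scipy.spatial.transform import Rotation as R
def world(cam,d):
    "world xyz for every pixel of depth image d"
    v,u=np.mgrid[:d.shape[0],:d.shape[1]].astype(float)
    x=(u-cam["cx"])/cam["fx"];y=(v-cam["cy"])/cam["fy"]
    if cam["fx"]<400:
        r=np.hypot(x,y)+1e-9;s=np.tan(r)/r;x,y=x*s,y*s
    P=np.stack([x*d,y*d,d],-1)
    return (P-cam["tvec"])@R.from_rotvec(cam["rvec"]).as_matrix()
E
python3 - <<'E'
from h import *
c=camera_params("wrist");w,dw=snapshot("wrist");np.savez("w0.npz",w=w,d=dw)
cv2.imwrite("pics/w.png",w[:,:,::-1])
s=np.load("s0.npz")
A=cv2.resize(s["a"][130:270,220:390],None,fx=4,fy=4,interpolation=2)[:560]
B=cv2.resize(s["b"][170:360,190:390],None,fx=3,fy=3,interpolation=2)
cv2.imwrite("pics/c.png",B[:,:,::-1])
Pa=world(camera_params("scene"),s["d"]);Pb=world(camera_params("side"),s["e"]);Pw=world(c,dw)
for u,v in[(302,327),(302,265),(268,270),(353,284),(237,245),(348,238),(220,220)]:print("side",u,v,Pb[v,u].round(3))
for u,v in[(357,163),(316,181),(330,195),(312,155),(330,215),(276,170)]:print("scene",u,v,Pa[v,u].round(3))
E
```

```text
side 302 327 [ 0.455 -0.282  0.008]
side 302 265 [ 0.539 -0.136  0.027]
side 268 270 [ 0.466 -0.104  0.015]
side 353 284 [ 0.609 -0.241  0.028]
side 237 245 [ 0.433 -0.002  0.026]
side 348 238 [ 0.684 -0.11   0.037]
side 220 220 [0.44  0.126 0.013]
scene 357 163 [ 0.456 -0.275  0.009]
scene 316 181 [ 0.536 -0.105  0.033]
scene 330 195 [ 0.474 -0.09   0.01 ]
scene 312 155 [ 0.606 -0.21   0.033]
scene 330 215 [0.43  0.003 0.029]
scene 276 170 [ 0.684 -0.088  0.028]
```

View pics/w.png

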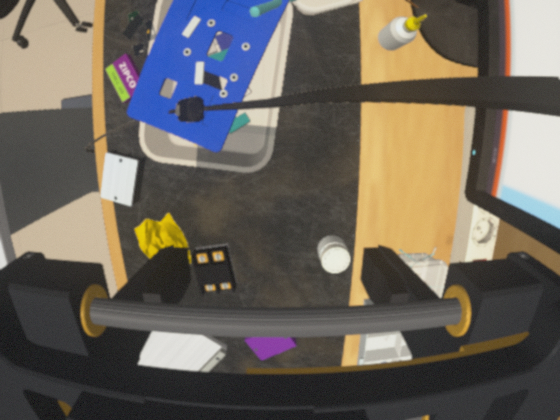

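View pics/c.png

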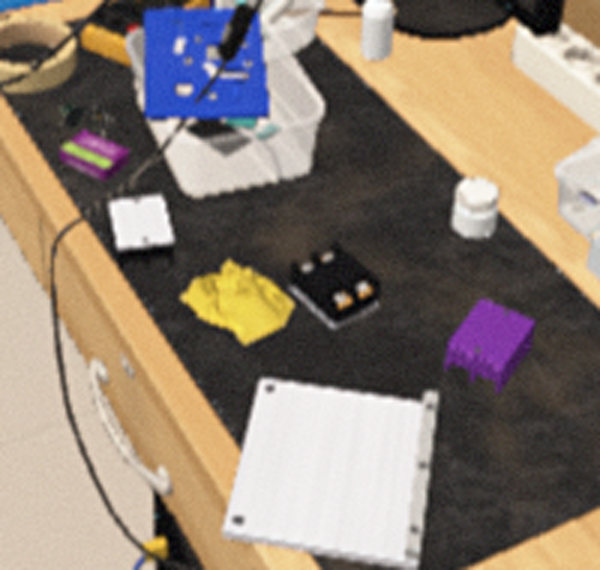

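The upside-down relay is the silver-topped block at side (237,245), world about (0.43, 0.00), height 28 mm. The other candidates are the black block with terminals up at side (302,265), which is the spare, the purple look-alike at (353,284), and the white plate with its bar at (302,327). The carton is the purple ZIPCO box at (222,220). The silver one fits because it shows bare metal on top.

```bash
python3 - <<'E'
from h import *
s=np.load("s0.npz");w=np.load("w0.npz")
I={"scene":(s["a"],world(camera_params("scene"),s["d"])),"side":(s["b"],world(camera_params("side"),s["e"])),"wrist":(w["w"],world(camera_params("wrist"),w["d"]))}
def rep(n,lab,box,zlo,zhi,bright):
    im,P=I[n];x,y,z=P[...,0],P[...,1],P[...,2]
    m=(x>box[0])&(x<box[1])&(y>box[2])&(y<box[3])&(z>zlo)&(z<zhi)&(im.min(-1)>bright)
    k,L,st,_=cv2.connectedComponentsWithStats(m.astype(np.uint8))
    if k<2:return print(n,lab,"none")
    m=L==1+st[1:,4].argmax();q=P[m]
    (c,sz,a)=cv2.minAreaRect(q[:,:2].astype(np.float32)*1000)
    print(n,lab,m.sum(),"c",np.round(c,1),"size",np.round(sz,1),"ang",round(a,1),"z",np.median(q[:,2]).round(4))
for n in I:
    rep(n,"relay",(.37,.49,-.07,.07),.018,.04,110)
    rep(n,"plate",(.33,.6,-.40,-.15),.002,.017,130)
    rep(n,"bar",(.33,.62,-.42,-.15),.019,.035,60)
B=I["wrist"][0];cv2.imwrite("pics/d.png",cv2.resize(B[120:260,80:260],None,fx=4,fy=4,interpolation=2)[:,:,::-1])
E
```

```text
scene relay 199 c [432.1   4.2] size [62.1 46. ] ang 75.0 z 0.0274
scene plate 994 c [ 450.8 -274.2] size [145.8 131.5] ang 53.1 z 0.0098
scene bar 49 c [ 604.9 -236.4] size [32.6 49.1] ang 26.4 z 0.0279
side relay 300 c [433.    2.4] size [64.5 45.3] ang 74.4 z 0.0276
side plate 3172 c [ 457.3 -274.5] size [150.1 129.4] ang 52.3 z 0.0097
side bar 262 c [ 503.1 -314. ] size [140.4   9.8] ang 52.1 z 0.0218
wrist relay 1533 c [433.8   2.7] size [59.1 46.1] ang 74.2 z 0.0285
wrist plate 2427 c [ 468.7 -273.9] size [149.   80.8] ang 0.1 z 0.0106
wrist bar 443 c [ 601.7 -241.2] size [37.8 43.8] ang 2.1 z 0.0287
```

View pics/d.png

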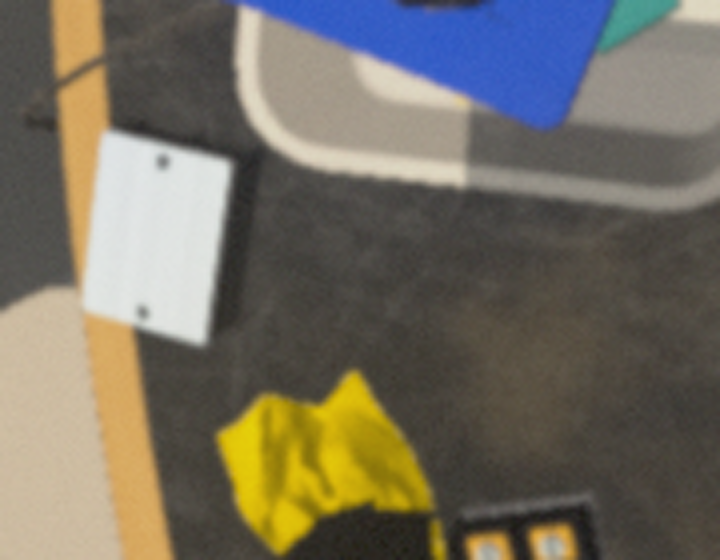

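The crop shows the silver plate with two mounting holes and no terminals, so this is the upside-down relay. Next I write a target calculator and try the tilted approach.

```bash
cat >> h.py <<'E'
def go(c,phi,ry,s):
    """relative move so that the point s behind the TCP comes to c; tool x heads along phi (deg) before tilting by ry about tool y"""
    st=get_state();p=st["tool_pos"];r=R.from_quat(st["eef_rot"])
    a=np.radians(phi);x=np.array([np.cos(a),np.sin(a),0]);z=np.array([0,0,-1.])
    T=R.from_matrix(np.stack([x,np.cross(z,x),z],1))*R.from_rotvec([0,ry,0])
    t=np.array(c)+s*T.as_matrix()[:,2]
    d=r.inv().apply(t-p);rv=(r.inv()*T).as_rotvec()
    print("d",d.round(4),"rv",rv.round(3),"| rows",max(np.linalg.norm(d)/.05,np.linalg.norm(rv)/.15).round(1),"q",st["q"].round(2),"t",st["clock"])
E
python3 -c "
from h import *
go((.4335,.0025,.10),74.4,.6,.012)"
```

```text
d [ 0.0091 -0.189   0.1251] rv [-0.083  0.597  0.264] | rows 4.5 q [ 0.03  0.69 -0.19  1.57  0.16  0.9  -0.22] t 0.15
```

```bash
python3 -m handwheel '[[0.72,0.009,-0.189,0.06,-0.083,0.597,0.264],[0.72,0.009,-0.189,0.06,-0.083,0.597,0.264],[0.72,0.009,-0.189,0.06,-0.083,0.597,0.264],[0.72,0.009,-0.189,0.06,-0.083,0.597,0.264],[0.72,0.009,-0.189,0.10,-0.083,0.597,0.264],[0.72,0.009,-0.189,0.125,-0.083,0.597,0.264],[0.72,0.009,-0.189,0.125,-0.083,0.597,0.264],[0.72,0.009,-0.189,0.125,-0.083,0.597,0.264]]' 25
python3 -c "
from h import *
go((.4335,.0025,.10),74.4,.6,.012)
go((.4335,.0025,.018),74.4,.6,.012)"
```

```text
clock: 0.95
tool_pos: [0.4367, 0.0095, 0.091]
eef_rot: [0.761, 0.578, 0.236, -0.179]
contact_force: [0.3, -0.7, 0.2]
opening: 0.718
finger_force: 0.0
d [-0.0012 -0.0012  0.0003] rv [ 0.001 -0.002  0.001] | rows 0.0 q [ 0.78  0.94 -0.75  2.27 -0.23  0.09  0.24] t 0.95
d [-0.0476 -0.0013  0.0679] rv [ 0.001 -0.002  0.001] | rows 1.7 q [ 0.78  0.94 -0.75  2.27 -0.23  0.09  0.24] t 0.95
```

```bash
python3 -m handwheel '[[0.72,-0.016,-0.001,0.022,0,0,0],[0.72,-0.03,-0.001,0.044,0,0,0],[0.72,-0.042,-0.001,0.06,0,0,0],[0.72,-0.048,-0.001,0.068,0,0,0],[0.72,-0.048,-0.001,0.068,0,0,0],[0.72,-0.048,-0.001,0.068,0,0,0]]' 25
python3 - <<'E'
from h import *
go((.4335,.0025,.018),74.4,.6,.012)
a,d=snapshot("wrist");cv2.imwrite("pics/e.png",a[:,:,::-1])
E
```

```text
clock: 1.55
tool_pos: [0.4455, -0.0012, 0.0148]
eef_rot: [0.757, 0.581, 0.233, -0.186]
contact_force: [0.3, -0.3, -0.7]
opening: 0.722
finger_force: 0.0
d [ 0.0021 -0.0124  0.0097] rv [-0.017 -0.005  0.006] | rows 0.3 q [ 0.74  1.09 -0.64  2.22 -1.    0.04  1.12] t 1.55
```

View pics/e.png

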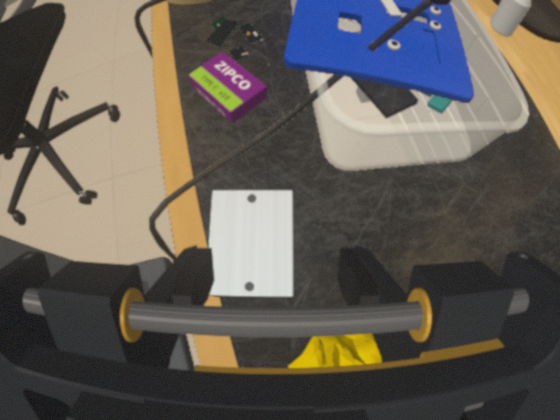

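The view shows the silver relay at (252,243), lined up between the fingers. The steep tilt runs into the limits of joints 5 and 6, so I use a smaller tilt and grip off-centre, towards the end that will be up.

```bash
python3 -c "
from h import *
go((.4308,-.007,.04),74.4,.35,.012)"
```

```text
d [ 0.003  -0.0124 -0.014 ] rv [-0.017 -0.255  0.003] | rows 1.7 q [ 0.74  1.09 -0.64  2.22 -1.    0.04  1.11] t 1.6
```

```bash
python3 -m handwheel '[[0.72,0.003,-0.012,-0.014,-0.017,-0.13,0.003],[0.72,0.003,-0.012,-0.014,-0.017,-0.255,0.003],[0.72,0.003,-0.012,-0.014,-0.017,-0.255,0.003],[0.72,0.003,-0.012,-0.014,-0.017,-0.255,0.003],[0.72,0.003,-0.012,-0.014,-0.017,-0.255,0.003]]'
python3 -c "
from h import *
go((.4308,-.007,.04),74.4,.35,.012)
go((.4308,-.007,.018),74.4,.35,.012)"
```

```text
clock: 2.1
tool_pos: [0.4395, -0.0105, 0.0364]
eef_rot: [0.784, 0.596, 0.133, -0.114]
contact_force: [-0.2, 0.3, -0.3]
opening: 0.721
finger_force: 0.0
d [ 0.0021 -0.0092  0.0092] rv [-0.02  -0.001 -0.003] | rows 0.3 q [ 0.45  0.89 -0.41  2.26 -1.    0.04  0.91] t 2.1
d [-0.0054 -0.0087  0.0298] rv [-0.02  -0.001 -0.003] | rows 0.6 q [ 0.45  0.89 -0.41  2.26 -1.    0.04  0.91] t 2.1
```

```bash
python3 -c "
from h import *
go((.4308,-.007,.08),74.4,.12,.014)"
```

```text
d [ 0.0127 -0.0099 -0.0267] rv [-0.021 -0.231 -0.   ] | rows 1.5 q [ 0.45  0.89 -0.41  2.26 -1.    0.04  0.91] t 2.1
```

```bash
python3 -m handwheel '[[0.72,0.013,-0.01,-0.027,-0.021,-0.13,0],[0.72,0.013,-0.01,-0.027,-0.021,-0.231,0],[0.72,0.013,-0.01,-0.027,-0.021,-0.231,0],[0.72,0.013,-0.01,-0.027,-0.021,-0.231,0]]'
python3 -c "
from h import *
go((.4308,-.007,.08),74.4,.12,.014)
go((.4308,-.007,.018),74.4,.12,.014)"
```

```text
clock: 2.5
tool_pos: [0.431, -0.0044, 0.066]
eef_rot: [0.795, 0.604, 0.048, -0.037]
contact_force: [-0.1, 0.2, 0.5]
opening: 0.72
finger_force: 0.0
d [-0.0009  0.0005 -0.0002] rv [-0.001 -0.     0.002] | rows 0.0 q [ 0.01  0.76 -0.03  2.29 -0.99  0.12  0.71] t 2.5
d [-0.0083  0.0006  0.0614] rv [-0.001 -0.     0.002] | rows 1.2 q [ 0.01  0.76 -0.03  2.29 -0.99  0.12  0.71] t 2.5
```

Reached. Now descend and grip.

```bash
python3 -m handwheel '[[0.72,-0.004,0.0005,0.03,0,0,0],[0.72,-0.007,0.0005,0.05,0,0,0],[0.72,-0.008,0.0005,0.061,0,0,0],[0.72,-0.008,0.0005,0.061,0,0,0],[0.72,-0.008,0.0005,0.061,0,0,0]]'
python3 -c "
from h import *
go((.4308,-.007,.018),74.4,.12,.014)"
```

```text
clock: 3.0
tool_pos: [0.4427, -0.0088, 0.0151]
eef_rot: [0.795, 0.604, 0.039, -0.045]
contact_force: [-0.2, -0.1, 0.3]
opening: 0.719
finger_force: 0.0
d [-0.0011 -0.0116  0.0112] rv [-0.025  0.004 -0.   ] | rows 0.3 q [ 0.08  0.88 -0.11  2.24 -1.    0.04  0.74] t 3.0
```

```bash
python3 -m handwheel '[[0.8,0,0,-0.05,0,-0.1,0],[0.8,0,0,-0.1,0,-0.2,0],[0.8,0,0,-0.15,0,-0.35,0],[0.8,0,0,-0.16,0,-0.5,0],[0.8,0,0,-0.16,0,-0.65,0],[0.8,0,0,-0.16,0,-0.7,0]]'
python3 -c "
from h import *
go((.4308,-.007,.12),74.4,-.5,.014)"
```

```text
clock: 3.6
tool_pos: [0.4446, -0.0269, 0.1803]
eef_rot: [0.767, 0.588, -0.208, 0.15]
contact_force: [0.8, -1.0, -2.2]
opening: 0.802
finger_force: 0.0
d [ 0.0438 -0.0175  0.0588] rv [-0.01   0.02   0.012] | rows 1.5 q [-0.92  0.97  1.09  2.01 -0.46  0.79  0.09] t 3.6
```

```bash
python3 -m handwheel '[[0.8,0.044,-0.017,0.05,-0.01,0.02,0.012],[0.8,0.044,-0.017,0.05,-0.01,0.02,0.012],[0.8,0.044,-0.017,0.05,-0.01,0.02,0.012]]'
python3 -c "
from h import *
go((.4308,-.007,.07),74.4,-0.02,.014)"
```

```text
clock: 3.9
tool_pos: [0.4249, -0.0073, 0.1075]
eef_rot: [0.77, 0.588, -0.201, 0.143]
contact_force: [0.5, -0.2, 0.3]
opening: 0.798
finger_force: 0.0
d [0.026  0.0064 0.0444] rv [-0.016  0.479  0.006] | rows 3.2 q [-0.9   1.04  0.95  2.09 -0.59  0.64  0.1 ] t 3.9
```

```bash
python3 -m handwheel '[[0.8,0.026,0.006,0.044,-0.01,0.12,0.006],[0.8,0.026,0.006,0.044,-0.01,0.24,0.006],[0.8,0.026,0.006,0.044,-0.016,0.36,0.006],[0.8,0.026,0.006,0.044,-0.016,0.479,0.006],[0.8,0.026,0.006,0.044,-0.016,0.479,0.006]]'
python3 -c "
from h import *
go((.4308,-.007,.07),74.4,-0.02,.014)
go((.4308,-.007,.018),74.4,0,.014)"
```

```text
clock: 4.4
tool_pos: [0.4336, -0.0144, 0.0608]
eef_rot: [0.801, 0.599, -0.003, 0.009]
contact_force: [-0.9, 0.9, -0.7]
opening: 0.798
finger_force: 0.0
d [ 0.0061 -0.0048  0.0046] rv [ 0.01  -0.005 -0.014] | rows 0.2 q [-0.21  0.78  0.2   2.27 -0.91  0.15  0.55] t 4.4
d [ 0.0072 -0.0053  0.0566] rv [ 0.01   0.015 -0.014] | rows 1.1 q [-0.21  0.78  0.2   2.27 -0.91  0.15  0.55] t 4.4
```

```bash
python3 -m handwheel '[[0.92,0.007,-0.005,0.02,0.01,0.015,-0.014],[0.92,0.007,-0.005,0.04,0.01,0.015,-0.014],[0.92,0.007,-0.005,0.057,0.01,0.015,-0.014],[0.92,0.007,-0.005,0.057,0.01,0.015,-0.014],[0.92,0.007,-0.005,0.057,0.01,0.015,-0.014]]'
python3 -c "
from h import *
go((.4308,-.007,.018),74.4,0,.014)"
```

```text
clock: 4.9
tool_pos: [0.4376, -0.0026, 0.0078]
eef_rot: [0.793, 0.609, -0.008, -0.004]
contact_force: [-0.3, 0.4, -0.2]
opening: 0.923
finger_force: 0.0
d [-0.006  -0.0054  0.0039] rv [-0.015  0.008  0.011] | rows 0.2 q [-0.13  0.89  0.05  2.24 -1.    0.04  0.64] t 4.9
```

Within 6 mm, which a wide opening covers. Closing now.

```bash
python3 -m handwheel '[[0.3,0,0,0,0,0,0],[0.3,0,0,0,0,0,0],[0.3,0,0,0,0,0,0],[0.3,0,0,0,0,0,0],[0.3,0,0,0,0,0,0],[0.3,0,0,0,0,0,0],[0.3,0,0,0,0,0,0]]' 25
python3 -m handwheel '[[0.3,0,0,-0.03,0,0,0],[0.3,0,0,-0.06,0,0,0],[0.3,0,0,-0.1,0,0,0],[0.3,0,0,-0.12,0,0,0]]' 
python3 -c "
from h import *
go((.435,-.245,.12),52,0.4,.014)"
```

```text
clock: 5.6
tool_pos: [0.437, -0.0014, 0.0067]
eef_rot: [0.793, 0.61, -0.008, -0.005]
contact_force: [0.3, 0.1, 0.2]
opening: 0.315
finger_force: 0.0
clock: 6.0
tool_pos: [0.4397, -0.0012, 0.129]
eef_rot: [0.793, 0.61, -0.007, -0.004]
contact_force: [0.2, 0.9, -0.6]
opening: 0.299
finger_force: 0.0
d [-0.2317  0.0605  0.0227] rv [-0.094  0.405  0.396] | rows 4.8 q [-0.43  0.7   0.53  2.2  -0.8   0.47  0.49] t 6.0
```

```bash
python3 - <<'E'
from h import *
P=[];ims=[]
for n in("side","wrist","scene"):
    c=camera_params(n);a,d=snapshot(n);W=world(c,d);x,y,z=np.moveaxis(W,-1,0)
    m=((x>.35)&(x<.49)&(y>-.08)&(y<.08)&(z>.006)&(z<.05)&(a.min(-1)>110)).astype(np.uint8)
    k,L,st,_=cv2.connectedComponentsWithStats(m)
    if k>1:
        q=W[L==1+st[1:,4].argmax()];print(n,len(q),cv2.minAreaRect(q[:,:2].astype(np.float32)*1000),np.percentile(q[:,2],[5,50,95]).round(4))
    ims.append(a)
o=np.hstack([cv2.resize(ims[0][170:310,190:330],(400,400)),cv2.resize(ims[1][:300,100:400],(400,400))])
cv2.imwrite("pics/f.png",o[:,:,::-1])
E
```

```text
side 301 ((436.3932800292969, 14.603233337402344), (89.25592041015625, 44.993385314941406), 74.02745056152344) [0.0243 0.0274 0.0301]
wrist 3356 ((433.4938659667969, 2.4867477416992188), (57.90327453613281, 45.0552864074707), 74.85057067871094) [0.0274 0.0286 0.0297]
scene 200 ((431.9666748046875, 5.667507171630859), (62.345333099365234, 47.378055572509766), 77.32315063476562) [0.0219 0.0279 0.0326]
```

View pics/f.png

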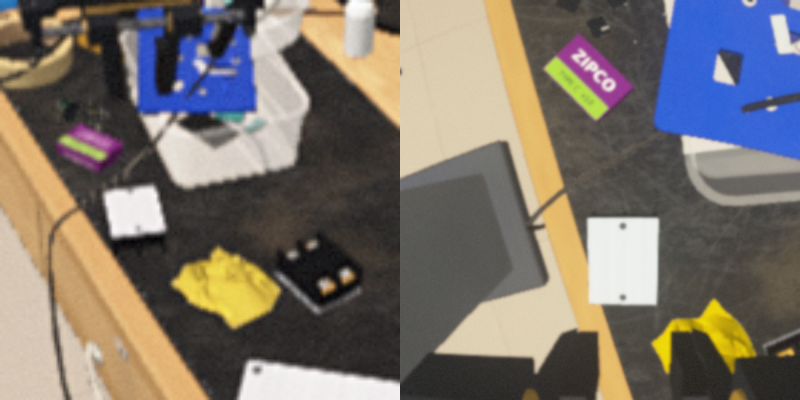

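The relay at side-crop (135,212) has not moved, so the fingers closed on nothing. I check the reported TCP against the pictures.

```bash
python3 - <<'E'
from h import *
st=get_state();p=st["tool_pos"];r=R.from_quat(st["eef_rot"]).as_matrix()
print("tcp",p.round(4))
for n in("side","scene"):
    c=camera_params(n);K=np.array([[c["fx"],0,c["cx"]],[0,c["fy"],c["cy"]],[0,0,1]])
    print(n,cv2.projectPoints(np.array([p,p+.013*r[:,1],p-.013*r[:,1]]),c["rvec"],c["tvec"],K,None)[0].squeeze().round(1).tolist())
c=camera_params("wrist");rc=R.from_rotvec(c["rvec"]).as_matrix();o=-rc.T@c["tvec"]
print("cam pos in tool",(r.T@(o-p)).round(4),"cam axis in tool",(r.T@rc[2]).round(3))
q=rc@p+c["tvec"];th=np.arctan2(np.hypot(q[0],q[1]),q[2]);u=q[:2]/np.hypot(*q[:2])*th
print("tcp in wrist px",c["cx"]+c["fx"]*u[0],c["cy"]+c["fy"]*u[1],"depth",q[2])
a,d=snapshot("side");W=world(camera_params("side"),d)
m=(np.linalg.norm(W-p,axis=-1)<.12)&(W[...,2]>.06)
q=(W[m]-p)@r;lo=q[q[:,2]>np.percentile(q[:,2],90)];print("side pts near tip, in tool frame max z",np.percentile(q[:,2],[50,90,99]).round(3),"mean of lowest",lo.mean(0).round(3))
E
```

```text
tcp [ 0.4399 -0.0008  0.1274]
side [[238.4, 210.5], [243.9, 209.9], [232.9, 211.1]]
scene [[329.8, 193.2], [326.6, 191.0], [333.0, 195.3]]
cam pos in tool [ 0.0735  0.0006 -0.1698] cam axis in tool [-0.285  0.     0.958]
tcp in wrist px 274.3179634462893 245.77831147203207 depth 0.18367254733600138
side pts near tip, in tool frame max z [-0.069  0.057  0.062] mean of lowest [0.06  0.049 0.06 ]
```

```bash
python3 - <<'E'
from h import *
st=get_state();p=st["tool_pos"];r=R.from_quat(st["eef_rot"]).as_matrix()
print(st["clock"],p.round(4),st["opening"])
for n in("side","wrist"):
    a,d=snapshot(n);W=world(camera_params(n),d);q=(W-p)@r
    m=(abs(q[...,0])<.03)&(abs(q[...,1])<.05)&(q[...,2]<.03)&(q[...,2]>-.08)&(d>0)
    print(n,m.sum());Q=q[m]
    for z in np.arange(-.08,.03,.01):
        k=Q[(Q[:,2]>=z)&(Q[:,2]<z+.01)]
        if len(k):print(round(z,2),len(k),k.min(0).round(3),k.max(0).round(3))
    if n=="side":o=cv2.resize(a[150:250,190:310],(720,600),interpolation=2)
cv2.imwrite("pics/g.png",o[:,:,::-1])
E
```

```text
6.2 [ 0.4392 -0.0006  0.1265] 0.30114717923852985
side 304
-0.08 34 [-0.014 -0.031 -0.079] [ 0.005  0.03  -0.07 ]
-0.07 77 [-0.014 -0.03  -0.07 ] [ 0.007  0.031 -0.06 ]
-0.06 51 [-0.014 -0.029 -0.06 ] [ 0.01   0.029 -0.05 ]
-0.05 56 [-0.013 -0.028 -0.05 ] [ 0.011  0.028 -0.04 ]
-0.04 53 [-0.014 -0.027 -0.04 ] [ 0.005  0.026 -0.03 ]
-0.03 33 [-0.013 -0.025 -0.03 ] [ 0.003  0.026 -0.022]
wrist 4918
-0.08 426 [-0.012 -0.026 -0.08 ] [ 0.011  0.026 -0.07 ]
-0.07 1339 [-0.011 -0.028 -0.07 ] [ 0.011  0.028 -0.06 ]
-0.06 946 [-0.007 -0.029 -0.06 ] [ 0.011  0.029 -0.05 ]
-0.05 1113 [-0.01  -0.028 -0.05 ] [ 0.011  0.029 -0.04 ]
-0.04 688 [-0.009 -0.027 -0.04 ] [ 0.011  0.028 -0.03 ]
-0.03 406 [-0.01  -0.026 -0.03 ] [ 0.011  0.026 -0.021]
```

View pics/g.png

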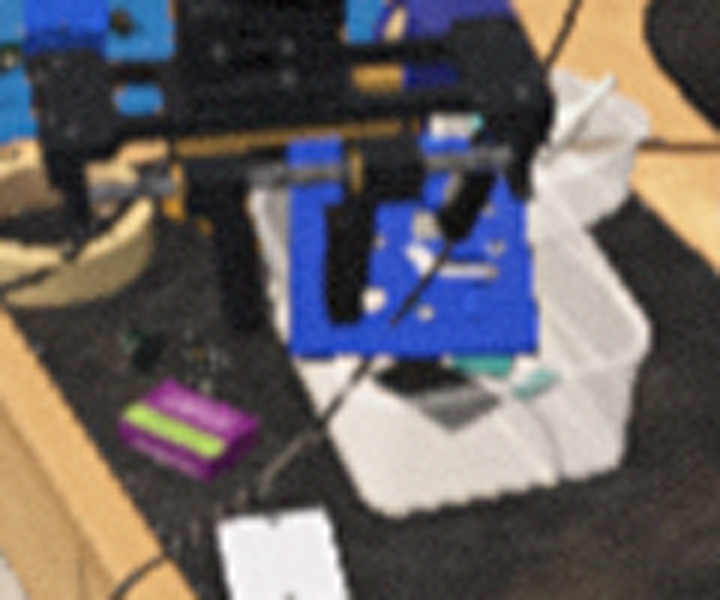

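Both cameras put the fingertips 21 mm short of the reported TCP, along tool z, which explains closing above the relay. I correct the helper and pick again.

```bash
sed -i 's/t=np.array(c)+s\*/t=np.array(c)+(s+.0213)*/' h.py
python3 -c "
from h import *
go((.4308,-.007,.06),74.7,0,.014)
go((.4308,-.007,.018),74.7,0,.014)"
```

```text
d [-0.0072 -0.0039  0.1012] rv [-0.019  0.008  0.008] | rows 2.0 q [-0.42  0.7   0.53  2.2  -0.81  0.46  0.5 ] t 6.3
d [-0.0069 -0.0031  0.1432] rv [-0.019  0.008  0.008] | rows 2.9 q [-0.42  0.7   0.53  2.2  -0.81  0.46  0.5 ] t 6.3
```

```bash
python3 -m handwheel '[[0.92,-0.007,-0.003,0,-0.019,0.008,0.008],[0.92,-0.007,-0.003,0,-0.019,0.008,0.008],[0.92,-0.007,-0.003,0.03,-0.019,0.008,0.008],[0.92,-0.007,-0.003,0.06,-0.019,0.008,0.008],[0.92,-0.007,-0.003,0.09,-0.019,0.008,0.008],[0.92,-0.007,-0.003,0.11,-0.019,0.008,0.008],[0.92,-0.007,-0.003,0.13,-0.019,0.008,0.008],[0.92,-0.007,-0.003,0.143,-0.019,0.008,0.008],[0.92,-0.007,-0.003,0.143,-0.019,0.008,0.008],[0.92,-0.007,-0.003,0.143,-0.019,0.008,0.008]]' 25
python3 -c "
from h import *
go((.4308,-.007,.018),74.7,0,.014)"
```

```text
clock: 7.3
tool_pos: [0.4441, -0.0076, -0.0061]
eef_rot: [0.795, 0.606, -0.009, -0.007]
contact_force: [-0.3, 0.0, 0.2]
opening: 0.917
finger_force: 0.0
d [-0.0028 -0.0127  0.0115] rv [-0.022  0.006 -0.   ] | rows 0.3 q [-0.11  0.92  0.04  2.22 -1.    0.04  0.65] t 7.3
```

```bash
python3 -m handwheel '[[0.4,0,0,0,0,0,0],[0.4,0,0,0,0,0,0],[0.4,0,0,0,0,0,0],[0.4,0,0,0,0,0,0],[0.4,0,0,0,0,0,0],[0.4,0,0,0,0,0,0],[0.4,0,0,0,0,0,0],[0.4,0,0,0,0,0,0]]' 30
```

```text
clock: 8.1
tool_pos: [0.4439, -0.0075, -0.0057]
eef_rot: [0.795, 0.607, -0.009, -0.007]
contact_force: [-2.6, 0.9, 5.5]
opening: 0.504
finger_force: 29.9
```

Gripped at 44 mm opening. I lift it and carry it to the plate, where there is more room to reach.

```bash
python3 -m handwheel '[[0.4,0,0,-0.02,0,0,0],[0.4,0,0,-0.05,0,0,0],[0.4,0,0,-0.08,0,0,0],[0.4,0,0,-0.1,0,0,0],[0.4,0,0,-0.1,0,0,0]]'
python3 -c "
from h import *
go((.444,-.28,.10),52,0,0)"
```

```text
clock: 8.6
tool_pos: [0.4488, -0.008, 0.0958]
eef_rot: [0.795, 0.607, -0.007, -0.005]
contact_force: [-0.3, 0.1, -1.5]
opening: 0.508
finger_force: 29.9
d [-0.2635  0.0673  0.0175] rv [-0.014  0.008  0.397] | rows 5.5 q [-0.35  0.75  0.44  2.19 -0.86  0.39  0.54] t 8.6
```

```bash
python3 -m handwheel '[[0.4,-0.03,0.008,0,0,0,0.05],[0.4,-0.07,0.02,0,0,0,0.1],[0.4,-0.11,0.03,0,0,0,0.16],[0.4,-0.15,0.04,0,0,0,0.22],[0.4,-0.19,0.05,0,0,0,0.28],[0.4,-0.23,0.06,0.005,-0.01,0.005,0.34],[0.4,-0.255,0.065,0.01,-0.014,0.008,0.397],[0.4,-0.2635,0.0673,0.0175,-0.014,0.008,0.397],[0.4,-0.2635,0.0673,0.0175,-0.014,0.008,0.397]]'
python3 - <<'E'
from h import *
a,d=snapshot("side");W=world(camera_params("side"),d);x,y,z=np.moveaxis(W,-1,0)
go((.444,-.28,.0275),52,0,0)
for lab,lo,hi in(("plate",.002,.017),("bar",.018,.035)):
    m=((x>.33)&(x<.56)&(y>-.42)&(y<-.17)&(z>lo)&(z<hi)&(a.min(-1)>90)).astype(np.uint8)
    k,L,st,_=cv2.connectedComponentsWithStats(m);q=W[L==1+st[1:,4].argmax()]
    print(lab,len(q),cv2.minAreaRect(q[:,:2].astype(np.float32)*1000),np.median(q[:,2]))
cv2.imwrite("pics/i.png",cv2.resize(a[200:360,210:370],(600,600),interpolation=2)[:,:,::-1])
E
```

```text
clock: 9.5
tool_pos: [0.4407, -0.28, 0.0748]
eef_rot: [0.899, 0.438, -0.003, -0.003]
contact_force: [-0.2, 0.7, -1.0]
opening: 0.505
finger_force: 29.9
d [0.0005 0.004  0.0689] rv [-0.009  0.002  0.   ] | rows 1.4 q [ 0.18  0.86  0.51  2.   -0.85  0.52  0.65] t 9.55
plate 2900 ((454.3256530761719, -276.244873046875), (145.35084533691406, 129.80372619628906), 53.38505172729492) 0.009713523574101804
bar 269 ((502.9938659667969, -314.0938415527344), (142.56631469726562, 9.827287673950195), 52.05058288574219) 0.02181579174739702
```

View pics/i.png

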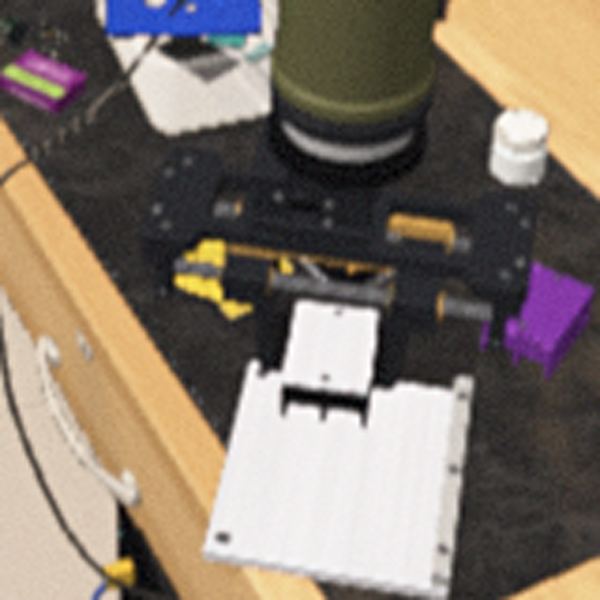

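The relay hangs at crop (330,340), metal up, between the fingers. I check whether it is level before setting it down.

```bash
cat >> h.py <<'E'
def relay_top(n,box,thr=110,show=True):
    "plane and rectangle of the largest bright patch inside the box (x0,x1,y0,y1,z0,z1)"
    c=camera_params(n);a,d=snapshot(n);W=world(c,d);x,y,z=np.moveaxis(W,-1,0)
    m=((x>box[0])&(x<box[1])&(y>box[2])&(y<box[3])&(z>box[4])&(z<box[5])&(a.min(-1)>thr)).astype(np.uint8)
    k,L,st,_=cv2.connectedComponentsWithStats(m)
    if k<2: print(n,"none");return
    q=W[L==1+st[1:,4].argmax()];o=np.median(q,0);nrm=np.linalg.svd(q-q.mean(0),full_matrices=False)[2][2]
    r=cv2.minAreaRect(q[:,:2].astype(np.float32)*1000)
    print(n,len(q),"rect",np.round(r[0],1),np.round(r[1],1),round(r[2],1),"z",q[:,2].mean().round(4),"normal",(nrm*np.sign(nrm[2])).round(3))
E
python3 -c "
from h import *
b=(.38,.52,-.36,-.2,.045,.12)
for n in('side','scene','wrist'):relay_top(n,b)"
```

```text
side 525 rect [ 443.6 -271.6] [62.  52.9] 53.2 z 0.1083 normal [-0.003 -0.012  1.   ]
scene 105 rect [ 452.6 -262.1] [41.7 49.8] 54.6 z 0.1087 normal [-0.022 -0.015  1.   ]
wrist 10252 rect [ 447. -270.] [55.  60.3] 53.1 z 0.11 normal [-0.007  0.009  1.   ]
```

```bash
python3 -m handwheel '[[0.4,0,0.002,0.03,-0.009,0.002,0],[0.4,0,0.002,0.05,-0.009,0.002,0],[0.4,0,0.002,0.065,-0.009,0.002,0],[0.4,0,0.002,0.069,-0.009,0.002,0],[0.4,0,0.002,0.0715,-0.009,0.002,0],[0.4,0,0.002,0.0715,-0.009,0.002,0]]'
```

```text
clock: 10.3
tool_pos: [0.443, -0.2804, 0.0054]
eef_rot: [0.899, 0.438, 0.001, 0.002]
contact_force: [-0.7, -0.1, -2.1]
opening: 0.506
finger_force: 29.9
```

```bash
python3 -m handwheel '[[0.4,0,0,0.001,0,0,0],[0.4,0,0,0.002,0,0,0],[0.4,0,0,0.002,0,0,0]]'
python3 -m handwheel '[[0.4,0,0,0.001,0,0,0],[0.4,0,0,0.001,0,0,0]]'
```

```text
clock: 10.6
tool_pos: [0.4432, -0.2808, 0.0047]
eef_rot: [0.899, 0.438, 0.001, 0.002]
contact_force: [-0.7, 1.4, 11.6]
opening: 0.509
finger_force: 29.8
clock: 10.8
tool_pos: [0.4434, -0.2811, 0.0042]
eef_rot: [0.899, 0.438, 0.001, 0.003]
contact_force: [-0.4, 0.9, 15.7]
opening: 0.507
finger_force: 29.9
```

```bash
python3 -m handwheel '[[0.8,0,0,0,0,0,0],[0.8,0,0,0,0,0,0],[0.8,0,0,0,0,0,0],[0.8,0,0,-0.03,0,0,0],[0.8,0,0,-0.07,0,0,0],[0.8,0,0,-0.1,0,0,0],[0.8,0,0,-0.1,0,0,0]]'
python3 -c "
from h import *
b=(.38,.52,-.36,-.2,.03,.045)
relay_top('side',b);relay_top('wrist',b)
go((.446,-.271,.09),52,.7,.012)"
```

```text
clock: 11.5
tool_pos: [0.444, -0.2822, 0.1051]
eef_rot: [0.899, 0.438, 0.002, 0.005]
contact_force: [0.6, -0.4, -0.4]
opening: 0.802
finger_force: 0.0
side 507 rect [ 447.4 -276.1] [62.3 44.9] 52.5 z 0.0377 normal [ 0.004 -0.009  1.   ]
wrist 4418 rect [ 448.4 -275.6] [57.9 45.3] 52.4 z 0.0386 normal [-0.002 -0.001  1.   ]
d [ 0.0308 -0.0033  0.0375] rv [0.004 0.701 0.001] | rows 4.7 q [ 0.16  0.81  0.54  2.   -0.79  0.55  0.6 ] t 11.6
```

```bash
python3 -m handwheel '[[0.8,0.031,-0.003,0.037,0,0.15,0],[0.8,0.031,-0.003,0.037,0,0.3,0],[0.8,0.031,-0.003,0.037,0,0.45,0],[0.8,0.031,-0.003,0.037,0,0.6,0],[0.8,0.031,-0.003,0.037,0,0.7,0],[0.8,0.031,-0.003,0.037,0,0.7,0]]'
python3 -c "
from h import *
go((.448,-.2755,.07),52.3,.7,.012)
go((.448,-.2755,.028),52.3,.7,.012)"
```

```text
clock: 12.2
tool_pos: [0.4534, -0.2616, 0.0604]
eef_rot: [0.848, 0.404, 0.309, -0.148]
contact_force: [-0.7, -0.3, -0.5]
opening: 0.799
finger_force: 0.0
d [-0.0046  0.0041  0.0168] rv [ 0.013  0.001 -0.019] | rows 0.4 q [ 1.02  0.98 -0.27  1.96 -0.95  0.58  1.07] t 12.2
d [-0.0317  0.0042  0.049 ] rv [ 0.013  0.001 -0.019] | rows 1.2 q [ 1.02  0.98 -0.27  1.96 -0.95  0.58  1.07] t 12.2
```

```bash
python3 - <<'E'
from h import *
st=get_state();p=st["tool_pos"];r=R.from_quat(st["eef_rot"]).as_matrix()
for n in("side","wrist"):
    a,d=snapshot(n);W=world(camera_params(n),d);q=(W-p)@r
    m=(abs(q[...,0])<.03)&(abs(abs(q[...,1])-.045)<.02)&(q[...,2]<.03)&(q[...,2]>-.06)&(d>0)&(a.max(-1)<60)&(W[...,2]>.025)
    Q=q[m];Q=Q[Q[:,2]<np.inf];print(n,len(Q))
    for z in np.arange(-.04,.03,.01):
        k=Q[(Q[:,2]>=z)&(Q[:,2]<z+.01)]
        if len(k):print(round(z,2),len(k),k.min(0).round(3),k.max(0).round(3))
E
```

```text
side 0
wrist 3187
-0.04 692 [ 0.001 -0.048 -0.04 ] [ 0.02  0.05 -0.03]
-0.03 263 [ 0.001 -0.047 -0.03 ] [ 0.02   0.047 -0.022]
```

```bash
python3 - <<'E'
from h import *
for i in range(2):
    st=get_state();p=st["tool_pos"];r=R.from_quat(st["eef_rot"]).as_matrix();c=camera_params("wrist")
    a,d=snapshot("wrist");W=world(c,d);q=(W-p)@r
    rc=R.from_rotvec(c["rvec"]).as_matrix();o=-rc.T@c["tvec"]
    print(p.round(4),"cam in tool",(r.T@(o-p)).round(4),(r.T@rc[2]).round(3))
    m=(abs(q[...,0])<.035)&(abs(abs(q[...,1])-.045)<.02)&(q[...,2]>-.06)&(d>0)&(a.max(-1)<60)&(W[...,2]>.04)
    Q=q[m]
    for z in np.arange(-.05,.01,.005):
        k=Q[(Q[:,2]>=z)&(Q[:,2]<z+.005)]
        if len(k)>5:print(round(z,3),len(k),np.percentile(k,2,0).round(3),np.percentile(k,98,0).round(3))
go((.448,-.2755,.07),52.3,.7,.012)
E
```

```text
[ 0.4576 -0.2553  0.0633] cam in tool [ 0.0741  0.0006 -0.1695] [-0.285  0.001  0.959]
-0.05 598 [-0.006 -0.047 -0.05 ] [ 0.011  0.049 -0.045]
-0.045 485 [-0.006 -0.046 -0.045] [ 0.011  0.049 -0.04 ]
-0.04 333 [-0.005 -0.046 -0.04 ] [ 0.011  0.048 -0.035]
-0.035 281 [-0.005 -0.046 -0.035] [ 0.011  0.047 -0.03 ]
-0.03 113 [-0.004 -0.046 -0.03 ] [ 0.011  0.045 -0.025]
[ 0.4591 -0.2533  0.0644] cam in tool [ 0.0741  0.0006 -0.1696] [-0.285  0.001  0.959]
-0.05 557 [-0.006 -0.047 -0.05 ] [ 0.011  0.049 -0.045]
-0.045 458 [-0.005 -0.047 -0.045] [ 0.011  0.049 -0.04 ]
-0.04 296 [-0.004 -0.046 -0.04 ] [ 0.011  0.048 -0.035]
-0.035 275 [-0.005 -0.046 -0.035] [ 0.011  0.047 -0.03 ]
-0.03 105 [-0.005 -0.045 -0.03 ] [ 0.011  0.045 -0.026]
d [-0.0165  0.0047  0.0129] rv [ 0.004  0.    -0.001] | rows 0.4 q [ 1.    0.97 -0.27  1.96 -0.95  0.58  1.07] t 12.4
```

```bash
python3 -m handwheel '[[0.8,-0.016,0.0045,0.013,0.004,0,0],[0.8,-0.016,0.0045,0.013,0.004,0,0],[0.8,-0.016,0.0045,0.013,0.004,0,0]]'
python3 -c "
from h import *
go((.448,-.2755,.029),52.3,.7,.012)"
```

```text
clock: 12.7
tool_pos: [0.4615, -0.258, 0.0454]
eef_rot: [0.843, 0.414, 0.308, -0.151]
contact_force: [-0.1, 0.2, 0.7]
opening: 0.801
finger_force: 0.0
d [-0.0274  0.      0.0316] rv [-0.     0.001  0.   ] | rows 0.8 q [ 1.01  1.01 -0.27  1.94 -0.95  0.57  1.09] t 12.7
```

```bash
python3 -m handwheel '[[0.8,-0.01,0,0.012,0,0,0],[0.8,-0.02,0,0.023,0,0,0],[0.8,-0.027,0,0.0316,0,0,0],[0.8,-0.027,0,0.0316,0,0,0],[0.8,-0.027,0,0.0316,0,0,0]]'
python3 -c "
from h import *
go((.448,-.2755,.029),52.3,.7,.012)"
```

```text
clock: 13.2
tool_pos: [0.4603, -0.2601, 0.0032]
eef_rot: [0.844, 0.412, 0.308, -0.151]
contact_force: [0.0, 0.0, -0.5]
opening: 0.798
finger_force: 0.0
d [ 0.0016 -0.0003  0.0009] rv [ 0.002  0.    -0.003] | rows 0.0 q [ 1.04  1.09 -0.31  1.92 -0.96  0.5   1.13] t 13.2
```

```bash
python3 -m handwheel '[[0.4,0,0,0,0,0,0],[0.4,0,0,0,0,0,0],[0.4,0,0,0,0,0,0],[0.4,0,0,0,0,0,0],[0.4,0,0,0,0,0,0],[0.4,0,0,0,0,0,0]]' 30
python3 -c "
from h import *
go((.450,-.2705,.13),52.3,.7,.012)"
```

```text
clock: 13.8
tool_pos: [0.4603, -0.2605, 0.0035]
eef_rot: [0.844, 0.412, 0.308, -0.15]
contact_force: [-1.6, -1.1, 4.0]
opening: 0.504
finger_force: 30.0
d [ 0.0706 -0.002  -0.0727] rv [ 0.003  0.    -0.003] | rows 2.0 q [ 1.04  1.09 -0.31  1.92 -0.96  0.5   1.13] t 13.8
```

Gripped. Lift, then turn 90° about tool y.

```bash
python3 -m handwheel '[[0.4,0.02,0,-0.021,0,0,0],[0.4,0.045,0,-0.046,0,0,0],[0.4,0.07,0,-0.072,0,0,0],[0.4,0.078,0,-0.08,0,0,0],[0.4,0.078,0,-0.08,0,0,0],[0.4,0.078,0,-0.08,0,0,0]]'
python3 -c "
from h import *
go((.450,-.2705,.14),52.3,-.871,.012)"
```

```text
clock: 14.4
tool_pos: [0.4647, -0.2542, 0.1134]
eef_rot: [0.844, 0.412, 0.307, -0.15]
contact_force: [-0.6, 0.8, -2.5]
opening: 0.509
finger_force: 30.0
d [-0.033  -0.0014 -0.0344] rv [-1.000e-03 -1.569e+00 -5.000e-03] | rows 10.5 q [ 0.98  0.88 -0.24  1.94 -0.9   0.67  0.96] t 14.4
```

```bash
python3 -m handwheel '[[0.4,-0.003,0,-0.003,0,-0.15,0],[0.4,-0.006,0,-0.007,0,-0.3,0],[0.4,-0.01,0,-0.01,0,-0.45,0],[0.4,-0.013,0,-0.014,0,-0.6,0],[0.4,-0.016,0,-0.017,0,-0.75,0],[0.4,-0.02,0,-0.02,0,-0.9,0],[0.4,-0.023,0,-0.024,0,-1.05,0],[0.4,-0.026,0,-0.027,0,-1.2,0],[0.4,-0.03,0,-0.03,0,-1.35,0],[0.4,-0.033,0,-0.034,0,-1.5,0]]'
python3 -c "
from h import *
go((.450,-.2705,.14),52.3,-.871,.012)"
```

```text
clock: 15.4
tool_pos: [0.4369, -0.2904, 0.1182]
eef_rot: [0.827, 0.406, -0.35, 0.172]
contact_force: [-1.3, -0.3, -2.1]
opening: 0.506
finger_force: 30.0
d [-0.0015 -0.0018  0.001 ] rv [-0.001 -0.07  -0.   ] | rows 0.5 q [-0.4   1.21  0.98  1.81 -0.24  0.77 -0.18] t 15.4
```

```bash
python3 -m handwheel '[[0.4,-0.0015,-0.002,0.001,0,-0.07,0],[0.4,-0.0015,-0.002,0.001,0,-0.07,0],[0.4,-0.0015,-0.002,0.001,0,-0.07,0]]'
python3 -c "
from h import *
go((.450,-.2705,.042),52.3,-.871,.012)"
```

```text
clock: 15.7
tool_pos: [0.4327, -0.2918, 0.1188]
eef_rot: [0.816, 0.399, -0.377, 0.183]
contact_force: [0.3, -0.8, -0.4]
opening: 0.506
finger_force: 30.0
d [0.076  0.0009 0.0622] rv [-0.004 -0.006 -0.001] | rows 2.0 q [-0.42  1.26  1.    1.79 -0.22  0.8  -0.21] t 15.7
```

```bash
python3 -m handwheel '[[0.4,0.02,0.001,0.0165,-0.004,-0.006,0],[0.4,0.04,0.001,0.033,-0.004,-0.006,0],[0.4,0.06,0.001,0.049,-0.004,-0.006,0],[0.4,0.07,0.001,0.057,-0.004,-0.006,0],[0.4,0.076,0.001,0.0622,-0.004,-0.006,0],[0.4,0.076,0.001,0.0622,-0.004,-0.006,0],[0.4,0.076,0.001,0.0622,-0.004,-0.006,0]]'
python3 -c "
from h import *
go((.450,-.2705,.039),52.3,-.871,.012)"
```

```text
clock: 16.4
tool_pos: [0.4359, -0.291, 0.0228]
eef_rot: [0.815, 0.398, -0.377, 0.187]
contact_force: [0.0, -0.5, -1.0]
opening: 0.507
finger_force: 30.0
d [ 0.0036 -0.0014  0.0038] rv [ 0.002 -0.001 -0.004] | rows 0.1 q [-0.4   1.41  0.92  1.76 -0.3   0.72 -0.27] t 16.4
```

```bash
for i in 1 2; do python3 -m handwheel '[[0.4,0.0008,0,0.0006,0,0,0],[0.4,0.0016,0,0.0013,0,0,0],[0.4,0.0016,0,0.0013,0,0,0]]' | egrep 'tool|contact'; done
```

```text
tool_pos: [0.4359, -0.2903, 0.0197]
contact_force: [-0.1, 0.6, -1.5]
tool_pos: [0.4358, -0.2904, 0.0196]
contact_force: [0.7, 5.9, 10.1]
```

```bash
python3 -m handwheel '[[0.8,0,0,0,0,0,0],[0.8,0,0,0,0,0,0],[0.8,0,0,0,0,0,0],[0.8,0,0,0,0,0,0],[0.8,0,0,-0.03,0,0,0],[0.8,0,0,-0.06,0,0,0],[0.8,-0.03,0,-0.09,0,0,0],[0.8,-0.06,0,-0.11,0,0,0],[0.8,-0.06,0,-0.11,0,0,0],[0.8,-0.06,0,-0.11,0,0,0]]'
python3 - <<'E'
from h import *
b=(.38,.52,-.36,-.2,.055,.09)
for n in("side","scene","wrist"):relay_top(n,b,-1)
a,d=snapshot("side");cv2.imwrite("pics/j.png",cv2.resize(a[220:360,210:370],(685,600),interpolation=2)[:,:,::-1])
E
```

```text
clock: 18.0
tool_pos: [0.4633, -0.2541, 0.1344]
eef_rot: [0.815, 0.399, -0.377, 0.187]
contact_force: [-0.1, -0.6, -0.4]
opening: 0.8
finger_force: 0.0
side 273 rect [ 448.7 -273.8] [31.5 45.1] 52.0 z 0.0654 normal [-0.141 -0.205  0.969]
scene none
wrist 1970 rect [ 449.4 -273.5] [29.9 45.4] 53.0 z 0.065 normal [0.282 0.365 0.887]
```

View pics/j.png

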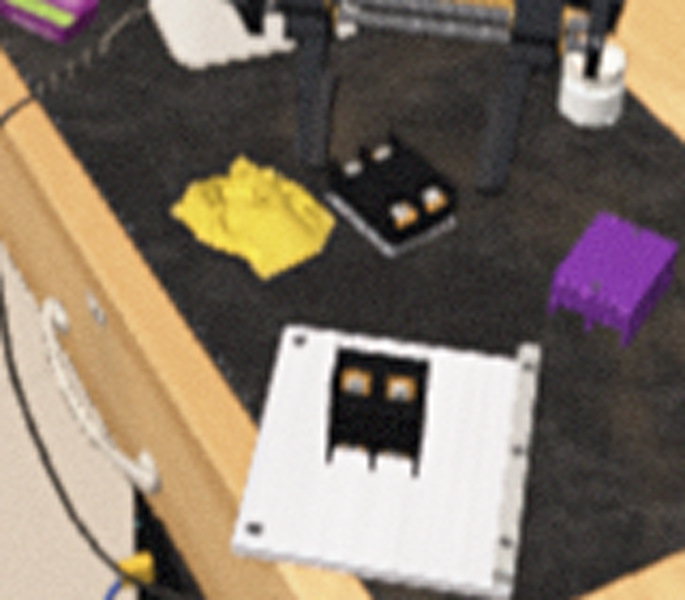

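The relay stands on its end on the plate at crop (378,405), terminals towards the camera, and the spare is untouched. Next I regrip from the opposite tilt.

```bash
python3 -c "
from h import *
go((.446,-.2776,.16),52.3,.75,.012)"
```

```text
d [-0.0062  0.0013  0.003 ] rv [ 1.000e-03  1.621e+00 -1.000e-03] | rows 10.8 q [-0.47  1.26  1.02  1.71 -0.21  0.93 -0.25] t 18.2
```

```bash
python3 -m handwheel '[[0.8,0,0,0,0,0.15,0],[0.8,0,0,0,0,0.3,0],[0.8,0,0,0,0,0.45,0],[0.8,-0.002,0,0,0,0.6,0],[0.8,-0.003,0,0.001,0,0.75,0],[0.8,-0.004,0.001,0.001,0,0.9,0],[0.8,-0.005,0.001,0.002,0,1.05,0],[0.8,-0.006,0.001,0.003,0,1.2,0],[0.8,-0.006,0.001,0.003,0,1.35,0],[0.8,-0.006,0.001,0.003,0,1.5,0]]' | head -2
python3 -m handwheel '[[0.8,0,0,0,0,0.12,0],[0.8,0,0,0,0,0.12,0],[0.8,0,0,0,0,0.12,0]]' 
python3 -c "
from h import *
go((.446,-.2776,.09),52.3,.75,.012)
go((.446,-.2776,.043),52.3,.75,.012)"
```

```text
clock: 19.2
tool_pos: [0.4603, -0.2608, 0.1376]
clock: 19.5
tool_pos: [0.4599, -0.2594, 0.1361]
eef_rot: [0.839, 0.411, 0.32, -0.156]
contact_force: [0.9, 0.8, -0.6]
opening: 0.799
finger_force: 0.0
d [-0.0471  0.0001  0.0525] rv [ 0.001  0.022 -0.001] | rows 1.4 q [ 0.97  0.85 -0.18  1.93 -0.92  0.76  0.99] t 19.5
d [-0.0784  0.      0.0876] rv [ 0.001  0.022 -0.001] | rows 2.4 q [ 0.97  0.85 -0.18  1.93 -0.92  0.76  0.99] t 19.5
```

```bash
python3 -m handwheel '[[0.8,-0.02,0,0.022,0,0.022,0],[0.8,-0.04,0,0.045,0,0.022,0],[0.8,-0.055,0,0.062,0,0.022,0],[0.8,-0.07,0,0.078,0,0.022,0],[0.8,-0.078,0,0.0876,0,0.022,0],[0.8,-0.078,0,0.0876,0,0.022,0],[0.8,-0.078,0,0.0876,0,0.022,0]]'
python3 -c "
from h import *
go((.446,-.2776,.043),52.3,.75,.012)"
```

```text
clock: 20.2
tool_pos: [0.4617, -0.2587, 0.0205]
eef_rot: [0.834, 0.411, 0.33, -0.16]
contact_force: [-0.4, 0.1, 0.1]
opening: 0.796
finger_force: 0.0
d [-0.0027 -0.0008  0.0001] rv [ 0.001 -0.001  0.004] | rows 0.1 q [ 1.06  1.08 -0.31  1.91 -0.96  0.57  1.14] t 20.2
```

```bash
python3 -m handwheel '[[0.4,-0.002,-0.001,0,0,0,0],[0.4,-0.002,-0.001,0,0,0,0],[0.4,-0.002,-0.001,0,0,0,0],[0.4,-0.002,-0.001,0,0,0,0],[0.4,-0.002,-0.001,0,0,0,0],[0.4,-0.002,-0.001,0,0,0,0]]' 30
python3 -m handwheel '[[0.4,0.02,0,-0.022,0,0,0],[0.4,0.04,0,-0.044,0,0,0],[0.4,0.06,0,-0.066,0,0,0],[0.4,0.075,0,-0.083,0,0,0],[0.4,0.075,0,-0.083,0,0,0]]'
python3 -c "
from h import *
go((.446,-.2776,.145),52.3,-.821,.012)"
```

```text
clock: 20.8
tool_pos: [0.4591, -0.2606, 0.0186]
eef_rot: [0.835, 0.41, 0.33, -0.16]
contact_force: [-1.7, -2.4, 6.0]
opening: 0.505
finger_force: 30.0
clock: 21.3
tool_pos: [0.4585, -0.2623, 0.132]
eef_rot: [0.835, 0.411, 0.33, -0.158]
contact_force: [-0.0, -0.4, -1.3]
opening: 0.509
finger_force: 30.0
d [-0.0389 -0.0006 -0.023 ] rv [ 8.00e-03 -1.57e+00 -1.00e-03] | rows 10.5 q [ 1.02  0.87 -0.24  1.92 -0.89  0.74  0.98] t 21.3
```

```bash
python3 -m handwheel '[[0.4,-0.003,0,-0.002,0,-0.15,0],[0.4,-0.006,0,-0.005,0,-0.3,0],[0.4,-0.01,0,-0.007,0,-0.45,0],[0.4,-0.014,0,-0.009,0,-0.6,0],[0.4,-0.018,0,-0.011,0,-0.75,0],[0.4,-0.022,0,-0.013,0,-0.9,0],[0.4,-0.026,0,-0.015,0,-1.05,0],[0.4,-0.03,0,-0.018,0,-1.2,0],[0.4,-0.034,0,-0.02,0,-1.35,0],[0.4,-0.038,0,-0.022,0,-1.5,0]]' | head -2
python3 -m handwheel '[[0.4,0,0,0,0,-0.07,0],[0.4,0,0,0,0,-0.07,0],[0.4,0,0,0,0,-0.07,0]]'
python3 - <<'E'
from h import *
go((.440,-.27,.06),52.3,-.821,.012)
b=(.38,.52,-.36,-.18,.08,.21)
a,d=snapshot("side");cv2.imwrite("pics/k.png",cv2.resize(a[180:340,210:370],(600,600),interpolation=2)[:,:,::-1])
E
```

```text
clock: 22.3
tool_pos: [0.4325, -0.2944, 0.1194]
clock: 22.6
tool_pos: [0.4307, -0.2956, 0.1194]
eef_rot: [0.824, 0.404, -0.356, 0.175]
contact_force: [-0.2, -1.0, -1.2]
opening: 0.509
finger_force: 30.0
d [ 0.0609 -0.0084  0.0551] rv [ 0.001 -0.004 -0.001] | rows 1.7 q [-0.39  1.22  0.98  1.82 -0.21  0.76 -0.2 ] t 22.6
```

View pics/k.png

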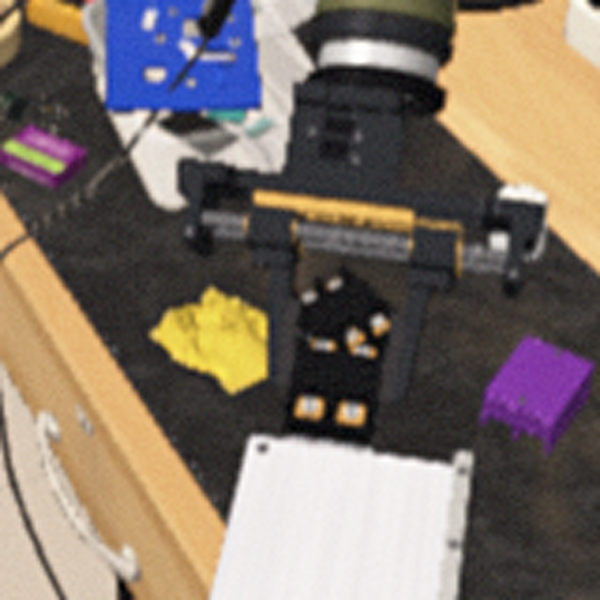

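Terminals are up at crop (330,375), with the spare behind it unmoved. Lowering to the plate.

```bash
python3 -m handwheel '[[0.4,0.015,-0.004,0.014,0,-0.004,0],[0.4,0.03,-0.008,0.028,0,-0.004,0],[0.4,0.045,-0.008,0.041,0,-0.004,0],[0.4,0.061,-0.008,0.055,0,-0.004,0],[0.4,0.061,-0.008,0.055,0,-0.004,0],[0.4,0.061,-0.008,0.055,0,-0.004,0]]'
python3 - <<'E'
from h import *
go((.440,-.27,.033),52.3,-.821,.012)
b=(.38,.50,-.34,-.2,.055,.09)
relay_top("side",b,-1)
E
```

```text
clock: 23.25
tool_pos: [0.4259, -0.2898, 0.0382]
eef_rot: [0.824, 0.403, -0.358, 0.177]
contact_force: [-0.4, 0.1, -0.9]
opening: 0.504
finger_force: 30.0
d [ 0.0203 -0.0011  0.0191] rv [ 0.001 -0.    -0.003] | rows 0.6 q [-0.38  1.34  0.9   1.82 -0.28  0.67 -0.25] t 23.25
side 864 rect [ 439.1 -274.5] [62.2 78.5] 53.2 z 0.0693 normal [-0.226 -0.295  0.928]
```

```bash
python3 -m handwheel '[[0.4,0.01,-0.001,0.01,0,0,0],[0.4,0.018,-0.001,0.017,0,0,0],[0.4,0.0203,-0.001,0.019,0,0,0],[0.4,0.0203,-0.001,0.019,0,0,0]]'|egrep 'tool|contact'
for i in 1 2; do python3 -m handwheel '[[0.4,0.0007,0,0.0007,0,0,0],[0.4,0.0014,0,0.0014,0,0,0],[0.4,0.0014,0,0.0014,0,0,0]]' | egrep 'tool|contact'; done
```

```text
tool_pos: [0.4253, -0.2886, 0.0095]
contact_force: [-0.7, 0.0, -1.9]
tool_pos: [0.4256, -0.2888, 0.0084]
contact_force: [-0.3, -0.1, -1.8]
tool_pos: [0.4256, -0.2889, 0.0072]
contact_force: [0.8, 2.9, 4.1]
```

```bash
python3 -m handwheel '[[0.4,0.0004,0,0.0004,0,0,0],[0.4,0.0004,0,0.0004,0,0,0]]' | egrep 'tool|contact'
python3 -m handwheel '[[0.75,0,0,0,0,0,0],[0.75,0,0,0,0,0,0],[0.75,0,0,0,0,0,0],[0.75,0,0,-0.01,0,0,0],[0.75,0,0,-0.04,0,0,0],[0.75,-0.01,0,-0.07,0,0,0],[0.75,-0.04,0,-0.09,0,0,0],[0.75,-0.07,0,-0.1,0,0,0],[0.75,-0.07,0,-0.1,0,0,0],[0.75,-0.07,0,-0.1,0,0,0]]'
python3 - <<'E'
from h import *
b=(.37,.50,-.34,-.18,.028,.05)
for n in("side","scene","wrist"):relay_top(n,b,-1)
E
```

```text
tool_pos: [0.4257, -0.289, 0.0072]
contact_force: [1.5, 4.8, 8.1]
clock: 25.5
tool_pos: [0.4411, -0.2682, 0.1254]
eef_rot: [0.824, 0.403, -0.357, 0.177]
contact_force: [0.2, 0.6, -0.1]
opening: 0.749
finger_force: 0.0
side 462 rect [ 437.9 -273.3] [60.2 45.2] 51.4 z 0.0354 normal [-0.037 -0.06   0.997]
scene none
wrist 3503 rect [ 439.  -272.3] [58.9 45.4] 52.1 z 0.0353 normal [0.093 0.118 0.989]
```

```bash
python3 -c "
from h import *
go((.4385,-.2728,.15),142,0,.016)"
```

```text
d [0.0045 0.0011 0.0116] rv [-0.638  0.643 -1.47 ] | rows 11.5 q [-0.44  1.21  0.98  1.8  -0.22  0.82 -0.23] t 25.65
```

```bash
python3 -m handwheel '[[0.8,0,0,0,-0.051,0.051,-0.118],[0.8,0,0,0,-0.102,0.103,-0.235],[0.8,0.004,0.001,0.01,-0.16,0.16,-0.37],[0.8,0.004,0.001,0.01,-0.21,0.21,-0.49],[0.8,0.004,0.001,0.01,-0.27,0.27,-0.61],[0.8,0.004,0.001,0.01,-0.32,0.32,-0.74],[0.8,0.004,0.001,0.01,-0.37,0.37,-0.86],[0.8,0.004,0.001,0.01,-0.43,0.43,-0.98],[0.8,0.004,0.001,0.01,-0.48,0.48,-1.1],[0.8,0.004,0.001,0.01,-0.53,0.53,-1.22]]'|head -2
python3 -c "
from h import *
go((.4385,-.2728,.15),142,0,.016)"
```

```text
clock: 26.65
tool_pos: [0.4383, -0.2723, 0.1151]
d [-0.0002  0.0001  0.0025] rv [-0.109  0.111 -0.244] | rows 1.9 q [0.29 0.7  0.12 2.07 0.21 0.32 0.85] t 26.65
```

```bash
python3 -m handwheel '[[0.8,0,0,0.002,-0.055,0.055,-0.12],[0.8,0,0,0.002,-0.109,0.111,-0.244],[0.8,0,0,0.002,-0.109,0.111,-0.244],[0.8,0,0,0.002,-0.109,0.111,-0.244]]'|head -2
python3 - <<'E'
from h import *
b=(.37,.50,-.34,-.18,.028,.05)
for n in("side","wrist"):relay_top(n,b,-1)
for n in("side","wrist"):relay_top(n,(.4,.58,-.4,-.2,.018,.026),90)
go((.4385,-.2728,.15),142,0,.016)
E
```

```text
clock: 27.05
tool_pos: [0.4383, -0.2733, 0.1126]
side 456 rect [ 437.7 -273.5] [61.2 44.9] 52.1 z 0.0353 normal [-0.046 -0.066  0.997]
wrist 3940 rect [ 438.7 -272.8] [58.2 45.1] 52.0 z 0.0354 normal [ 0.011 -0.001  1.   ]
side 263 rect [ 502.6 -314.6] [141.9   9.8] 52.1 z 0.0216 normal [ 0.016 -0.01   1.   ]
wrist 1541 rect [ 499.7 -318.6] [127.2  11.5] 52.1 z 0.0221 normal [-0.161  0.124  0.979]
d [-0.0005 -0.0018  0.0004] rv [-0.002  0.002 -0.003] | rows 0.0 q [ 0.56  0.71 -0.15  1.99  0.23  0.46  1.13] t 27.25
```

```bash
python3 -c "
from h import *
go((.4387,-.2729,.030),142.1,0,.014)"
python3 -m handwheel '[[0.9,0,-0.002,0.03,-0.002,0.002,-0.003],[0.9,0,-0.002,0.06,-0.002,0.002,-0.003],[0.9,0,-0.002,0.09,-0.002,0.002,-0.003],[0.9,0,-0.002,0.11,-0.002,0.002,-0.003],[0.9,0,-0.002,0.1185,-0.002,0.002,-0.003],[0.9,0,-0.002,0.1185,-0.002,0.002,-0.003],[0.9,0,-0.002,0.1185,-0.002,0.002,-0.003]]'
python3 -c "
from h import *
go((.4387,-.2729,.030),142.1,0,.014)"
```

```text
d [-0.0005 -0.0014  0.1184] rv [-0.002  0.002 -0.005] | rows 2.4 q [ 0.56  0.71 -0.15  1.99  0.23  0.46  1.13] t 27.25
clock: 27.95
tool_pos: [0.4383, -0.2747, -0.0044]
eef_rot: [0.326, 0.945, -0.0, 0.001]
contact_force: [0.2, 0.1, -0.2]
opening: 0.901
finger_force: 0.0
d [0.0008 0.0017 0.0009] rv [ 0.     0.002 -0.004] | rows 0.0 q [ 0.51  0.93 -0.07  2.03  0.29  0.19  1.1 ] t 27.95
```

```bash
python3 -m handwheel '[[0.55,0,0.0015,0,0,0,-0.004],[0.55,0,0.0015,0,0,0,-0.004],[0.55,0,0.0015,0,0,0,-0.004],[0.55,0,0.0015,0,0,0,-0.004],[0.55,0,0.0015,0,0,0,-0.004],[0.55,0,0.0015,0,0,0,-0.004]]' 12
python3 -m handwheel '[[0.55,-0.008,0.002,-0.0005,0,0,0],[0.55,-0.016,0.004,-0.0005,0,0,0],[0.55,-0.024,0.006,-0.0005,0,0,0],[0.55,-0.032,0.0067,-0.0005,0,0,0],[0.55,-0.04,0.0067,-0.0005,0,0,0],[0.55,-0.044,0.0067,-0.0005,0,0,0],[0.55,-0.044,0.0067,-0.0005,0,0,0]]'
```

```text
clock: 28.55
tool_pos: [0.4392, -0.2741, -0.0044]
eef_rot: [0.325, 0.946, 0.0, 0.001]
contact_force: [0.2, 0.0, 6.4]
opening: 0.661
finger_force: 12.0
clock: 29.25
tool_pos: [0.4776, -0.296, -0.0044]
eef_rot: [0.325, 0.946, 0.0, 0.0]
contact_force: [-2.6, 0.7, 4.7]
opening: 0.655
finger_force: 12.0
```

```bash
for i in 1 2 3; do python3 -m handwheel '[[0.55,-0.001,0,0,0,0,0],[0.55,-0.002,0,0,0,0,0],[0.55,-0.002,0,0,0,0,0]]' | egrep 'tool|contact'; done
python3 - <<'E'
from h import *
relay_top("side",(.4,.55,-.4,-.18,.028,.05),-1)
E
```

```text
tool_pos: [0.4778, -0.2962, -0.0044]
contact_force: [-4.0, 3.8, 7.4]
tool_pos: [0.4794, -0.2974, -0.0044]
contact_force: [-4.6, 2.9, 6.6]
tool_pos: [0.4811, -0.2987, -0.0044]
contact_force: [-4.0, 2.3, 7.1]
side 17 rect [ 454.3 -332.9] [ 3.3 19.8] 47.3 z 0.0301 normal [0.607 0.726 0.324]
```

```bash
for i in 1 2; do python3 -m handwheel '[[0.55,-0.001,0,0,0,0,0],[0.55,-0.002,0,0,0,0,0],[0.55,-0.002,0,0,0,0,0]]' | egrep 'tool|contact'; done
```

```text
tool_pos: [0.4817, -0.2992, -0.0044]
contact_force: [-4.9, 3.5, 9.1]
tool_pos: [0.4817, -0.2992, -0.0045]
contact_force: [-7.1, 5.6, 12.4]
```

```bash
python3 -m handwheel '[[0.55,-0.002,0,0,0,0,0],[0.55,-0.004,0,0,0,0,0],[0.55,-0.004,0,0,0,0,0]]' | egrep 'tool|contact'
python3 -m handwheel '[[0.85,0,0,0,0,0,0],[0.85,0,0,0,0,0,0],[0.85,0,0,0,0,0,0],[0.85,0.002,0,0,0,0,0],[0.85,0.003,0,-0.03,0,0,0],[0.85,0.003,0,-0.07,0,0,0],[0.85,0.003,0,-0.11,0,0,0],[0.85,0.003,0,-0.11,0,0,0]]'
python3 - <<'E'
from h import *
u=np.array([.789,-.614]);v=np.array([.614,.789])
for n in("side","wrist"):
    relay_top(n,(.42,.56,-.38,-.2,.03,.05),-1)
    relay_top(n,(.4,.58,-.4,-.2,.018,.026),90)
a,d=snapshot("side")
w,_=snapshot("wrist")
o=np.hstack([cv2.resize(a[240:350,250:350],(400,440),interpolation=2),cv2.resize(w[100:320,150:350],(400,440))])
cv2.imwrite("pics/l.png",o[:,:,::-1])
E
```

```text
tool_pos: [0.4824, -0.2998, -0.005]
contact_force: [-10.2, 9.7, 13.0]
clock: 31.9
tool_pos: [0.4894, -0.3043, 0.1103]
eef_rot: [0.325, 0.946, -0.0, 0.005]
contact_force: [0.7, -0.2, 0.6]
opening: 0.849
finger_force: 0.0
side 383 rect [ 480.3 -298.5] [59.1 44.9] 52.3 z 0.0366 normal [-0.03  -0.042  0.999]
side 268 rect [ 503.  -313.3] [142.2  10.8] 52.0 z 0.0216 normal [ 0.051 -0.032  0.998]
wrist 2860 rect [ 480.8 -298.3] [58.1 44.6] 52.0 z 0.038 normal [-0.001  0.001  1.   ]
wrist 1421 rect [ 503.4 -313.1] [139.6  11.1] 52.6 z 0.0223 normal [-0.091  0.069  0.993]
```

View pics/l.png

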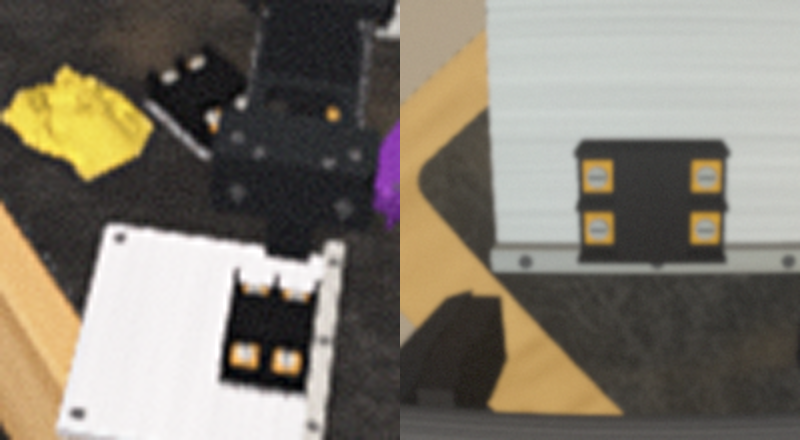

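The relay lies terminals up with its long side along the bar. In the wrist half its centre column is 652 against the middle screw at (657,262), about 2 mm off, and its yaw matches the bar's. Handing in.

```bash
python3 -c "
from plant import *
print(finish_job())"
```

```text
the job is handed in; nothing more can be done
None
```

I turned the upside-down relay over, set it on the plate terminals up, pushed its long side flush to the stop bar about 2 mm off the middle screw, and handed the job in at about 32 s; no verdict was returned.

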